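# Pack the pocket tester into its case over a separator sheet

## Robot

A 6-joint arm with a two-finger parallel gripper is mounted at the origin on the work surface. World frame = base frame: x ahead of the robot, y to its left, z up, the work surface at z = 0. Lengths are in mm, angles in rad, forces in N, time in s.
With the tool pointing down it reaches from about 250 to 775 mm from the base axis. Payload 4 kg.
Tool frame: the origin (TCP) lies midway between the tips of the shut fingers; the grasp point (between the pads) lies 19 mm behind it; z points along the fingers, y is the line along which they close (so a half turn about z gives the same grasp; the last joint's range is limited). The gripper opens to 85 mm and grips with 20 to 120 N. Pads are 22 mm wide; open, the fingers measure 114 mm over their backs; the gripper's body (76 mm by 85 mm) begins 54 mm behind the grasp point. The pads swing forward as they close: fully open they stand 13 mm farther back than shut.
Start: joints at [1.112, 0.087, 1.371, -0, 1.684, -0.103], TCP at [191.597, 515.566, 231.341] pointing down, gripper open.
Joint ranges: [-3.1, 3.1], [-0.76, 2.03], [0.27, 2.55], [-1.08, 4.22], [0.17, 2.65], [-2.57, 2.57]. Speed limits (rad/s): [2.79, 2.79, 3.14, 3.14, 3.14, 3.14].

## Interface

Orientations are given as a unit quaternion [x, y, z, w].
In Python, from cell import bot, capture, workorder gives the robot as it stands.
- The arm moves only by the tool move_arm, never from a script. Its argument "targets" is a list of rows, each a list of 3 entries, a list of its own where there are three numbers: the opening, from 0 (shut) to 1 (fully open), then the shift along the tool's x, y, z in units of 150 mm (1.0 is 150 mm), then the turn, a rotation vector about the tool's x, y, z in units of 30 degrees (1.0 is 30 degrees). In form: [[hand, [x, y, z], [wx, wy, wz]], ...]. A call has 1 to 5 rows; each row is the pose to reach, as a shift and turn from the pose commanded when the call began, along the tool's axes at that moment; what a row does not reach only later rows make up. A row lasts 1/10 s, in which the tool goes at most 50 mm and 8.59 degrees, less where a joint would pass 70% of its speed; a pose out of reach is approached as far as the arm can. A call with a number of a shift or a turn outside -1 to 1 is refused whole. A call with a gripper value outside its range is refused whole. The fingers move at their own pace and stop on an object; "newtons" is the grip in N (left out, the last holds). Time passes only in rows, so rows that repeat a pose let the fingers close. It gives the time, the measured TCP pose, the force, the opening and the grip force at its end, in the units of the state.
- bot.observe(): the state, without advancing time (a new reading comes with each control period).
- capture(name): name is "scene" or "top" or "wrist"; returns a dict with "image" (384x512x3 uint8, blue, green, red), "mtx" (3x3 intrinsics, pixels), "eye" and "orientation" of the camera in the world; the wrist camera has in their place "mount" (4x4, takes a point from camera to tool coordinates, whose origin is the TCP and whose axes are the flange's). Camera axes: x right, y up, looking along -z (the intrinsics and any distortion apply to the point x, -y, -z); pixel columns grow to the right and rows downward; lengths in mm; the calibration is good to about 2 mm. A picture is of the moment at which its call begins: read the wrist's pose just before it. There is no depth.
- workorder.job_done(): hands the job in; it is judged then, once.
The state is a dict: "clock": time; "qpos": joint angles; "qd": joint speeds; "effort": joint torques, N m; "position": TCP position; "tool_rot": TCP orientation; "force": force on the tool from outside, world axes, zero at the start; "wrist_torque": the same for the moment, N m; "finger_gap": finger opening in mm; "finger_force": force on a finger pad.
Only numpy, scipy, OpenCV 4.12 (cv2) and the standard library are available. Lean on these libraries where they do the work, as an engineer would, in place of code of your own. Each camera call takes 0.05 s, during which the arm holds its last target. There are 200 camera calls.

## Task

Pack the orange tester away. First lay the red separator sheet flat over the first layer in the blue case, centred and lengthwise, and let go of it; then pull the orange tester out of its leaning stand and lay it down along the middle of the sheet, lengthwise and without dropping it. Leave the stand, the other two testers and the other things on the bench where they are.

Things in the scene. Friction and masses are not known exactly. Their poses are not given: they have to be found in the camera images.
- tester_orange: Pen-type tester, 165 mm long, about 80 g: square orange body 20 x 20 x 115 mm, below it a clear round probe 12 mm thick, 50 mm long. Origin: centre of the probe's lower end; +z along the tester to its top: body at z = 50 to 165, centre of mass near 105 mm; x and y square to its faces. It starts in one of the stand's wells, leaning with it; about 85 mm stick out.
- tester_mid (a point): Point on the orange tester's axis halfway along its length (82.5 mm from the probe's end); axes as the tester.
- tester_blue: Same tester with a blue body, in another well; stays there.
- tester_white: Same tester with a white body, in another well; stays there.
- stand: Grey leaning block (52 mm thick) on a black base plate 150 x 190 x 10 mm; loose, 0.95 kg: can be dragged or tipped. Origin: centre of its underside, z up. Three square wells 23 mm wide, 80 mm deep along their axes, at y = -58, 0, 58 mm, all leaning 25 degrees from vertical towards the stand's +x; the mouths' middles are at x = 3, z = 101 mm.
- separator: Red rigid flat sheet 180 (x) x 60 (y) x 6 mm, 60 g. Origin: centre of its underside, z up. It starts lying on the carton.
- carton: Fixed low cardboard block 150 (x) x 36 (y) x 25 mm high under the sheet, narrower than the sheet. Origin: centre of its underside.
- case: Fixed open blue storage case, outside 250 (x) x 134 (y) mm, walls 5 mm thick and 26 mm high. Inside lies a flat black moulded insert, 240 x 124 mm, with the first layer set into it flush; its top is 14 mm above the bench. Origin: centre of its underside, x along its length.
- case_seat (a point): Centre of the flat top of the case's insert (14 mm above the bench); the middle of the separator's underside belongs here. Axes as the case.
- buffer_bottle: White bottle, 44 mm diameter, 85 mm tall; bystander. Origin: centre of its underside.
- beaker: Glass beaker, 72 mm diameter, 90 mm tall; bystander. Origin: centre of its underside.
- slide_box: Green slide box 90 x 85 x 30 mm; bystander. Origin: centre of its underside.
There are look-alikes about, which are no part of the job. There is more than one size of the tester_orange; the one meant has the size given above.

How it is judged (in metres and radians):
On the way, in this order (a step that is already met when the one before it is completed fails the run):
1. the separator sheet lies flat on the case's insert, centred and lengthwise, and has been let go (x of separator in the frame of case_seat between -0.025 and 0.025 m and y of separator in the frame of case_seat between -0.02 and 0.02 m and z of separator in the frame of case_seat between -0.003 and 0.004 m and angle between separator's own z axis and vertical below 0.06 rad and angle between the x axis of separator and the x axis of case, either way round below 0.2 rad and contact force between separator and the fingers below 0.1 N), for 0.2 s.
2. the orange tester has been drawn right out of its well, held by the fingers, with the sheet still in place (x of separator in the frame of case_seat between -0.025 and 0.025 m and y of separator in the frame of case_seat between -0.02 and 0.02 m and z of separator in the frame of case_seat between -0.003 and 0.004 m and angle between separator's own z axis and vertical below 0.06 rad and angle between the x axis of separator and the x axis of case, either way round below 0.2 rad and contact force between tester_orange and the fingers above 0.5 N and contact force between tester_orange and stand below 0.05 N and height (world z) of tester_mid above 0.16 m), for 0.1 s.
At the end, for the whole second after the job is handed in: Sheet flat on the insert, centre within 25 mm along and 20 mm across of the seat, within 0.2 rad of the case; orange tester lying on it at rest, middle within 30 mm along and 20 mm across of its centre, within 0.2 rad; stand upright, it and the other testers within 30 mm of their starts (x of separator in the frame of case_seat between -0.025 and 0.025 m and y of separator in the frame of case_seat between -0.02 and 0.02 m and z of separator in the frame of case_seat between -0.003 and 0.004 m and angle between separator's own z axis and vertical below 0.06 rad and angle between the x axis of separator and the x axis of case, either way round below 0.2 rad and x of tester_mid in the frame of separator between -0.03 and 0.03 m and y of tester_mid in the frame of separator between -0.02 and 0.02 m and z of tester_mid in the frame of separator between 0.01 and 0.022 m and angle between the z axis of tester_orange and the x axis of separator, either way round below 0.2 rad and angle between tester_orange's own z axis and vertical between 1.45 and 1.69 rad and contact force between tester_orange and separator above 0.1 N and linear speed of each of tester_orange, separator below 0.02 m/s and angular speed of tester_orange below 0.1 rad/s and distance of each of stand, tester_blue, tester_white from where it was at the start of the episode below 0.03 m and angle between stand's own z axis and vertical below 0.05 rad); the robot touches nothing.
It fails at once if the stand is dragged more than 30 mm, tipped or lifted (distance of stand from where it was at the start of the episode above 0.03 m or angle between stand's own z axis and vertical above 0.15 rad).
It fails at once if another tester is pulled up or knocked (moved more than 30 mm) (distance of any of tester_blue, tester_white from where it was at the start of the episode above 0.03 m).
It fails at once if the orange tester is dropped (moving faster than 0.6 m/s out of the stand with no finger on it) (linear speed of tester_orange above 0.6 m/s and contact force between tester_orange and the fingers below 0.02 N and contact force between tester_orange and stand below 0.02 N).
It fails at once if a bystander (bottle, beaker, slide box) is moved more than 40 mm (distance of any of buffer_bottle, beaker, slide_box from where it was at the start of the episode above 0.04 m).
It also fails if it takes over 62 s, if anything falls off the work surface, if the arm or the gripper's body presses on something with over 40 N, if the wrist force passes 120 N, or if a joint passes its speed limit or range.

## Working session

There is one attempt and no reset: what is moved stays moved. The work goes in short steps, Python scripts to look and compute and a tool call to move; the robot and the scene stay as the last step left them, time stands still between calls to the robot, and variables do not carry over. Pictures are saved under pics/ and viewed, at most 10 in all, crops included, and the job is handed in when it is done.

Besides the shell and the picture viewer there is one more tool, called after ">>>" as name(argument=value, ...), one argument or row to a line, values as JSON. move_arm: Moves the arm, as the interface text tells. Shifts and turns lie within -1 to 1; 1 stands for 150 mm of shift or 30 degrees of turn. Its arguments: {"type":"object","properties":{"targets":{"type":"array","items":{"type":"array"}},"newtons":{"type":"number"}},"required":["targets"]}

```bash
ls; mkdir -p pics; python3 - <<'E'
from cell import bot,capture
import cv2,pickle
print(bot.observe())
d={}
for n in ("scene","top"):
    c=capture(n); d[n]=c; cv2.imwrite(f"pics/{n}0.png",c["image"]); print(n,c["mtx"],c["eye"],c["orientation"],[k for k in c])
pickle.dump(d,open("caps.pkl","wb"))
E
```

```text
pics
{'clock': 0.0, 'qpos': array([ 1.11189724e+00,  8.79506525e-02,  1.37230257e+00,  4.63387029e-06,
        1.68355096e+00, -1.03096037e-01]), 'qd': array([ 9.71940932e-04, -3.62211501e-04, -1.18610794e-03, -1.99008737e-03,
       -1.19380384e-03,  9.67131560e-05]), 'effort': array([-2.20052380e-04, -3.51858544e+01, -3.13273466e+01, -1.03165000e-04,
        1.08008872e-02, -1.11376158e-05]), 'position': array([191.36786399, 515.10265646, 230.1169642 ]), 'tool_rot': array([ 1.76964248e-01,  9.84216659e-01, -1.06175617e-03, -3.08856157e-04]), 'force': array([0.10367161, 0.07307323, 0.15710677]), 'wrist_torque': array([ 0.00962747,  0.02911738, -0.0114437 ]), 'finger_force': 0.0, 'finger_gap': 85.46221606867765}
scene [[386.308505     0.         246.25724296]
 [  0.         386.308505   188.80591272]
 [  0.           0.           1.        ]] [1168.00211708 -625.54202889  901.72443466] [0.41229726 0.14698914 0.2763394  0.85559435] ['image', 'mtx', 'eye', 'orientation']
top [[431.90934868   0.         249.77954313]
 [  0.         431.90934868 194.23043517]
 [  0.           0.           1.        ]] [ 331.14679781  159.78796032 1252.22384664] [-0.07565622  0.05564327  0.70770823 -0.70023497] ['image', 'mtx', 'eye', 'orientation']
```

View pics/scene0.png

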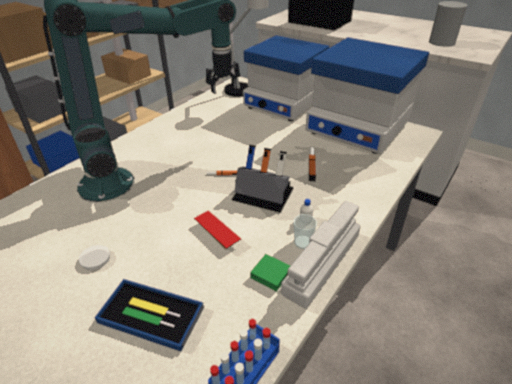

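View pics/top0.png

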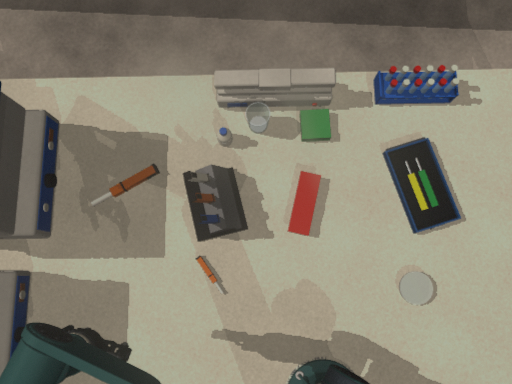

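The scene view shows the stand at about (262,187) and the sheet at (217,230). In the top view (up = +x, left = +y), the sheet is at (305,203), the case at (422,185) and the stand at (215,203), with the orange tester in the middle well at about (205,198). The lying orange pens are look-alikes of other sizes.

```bash
cat > h.py <<'E'
import numpy as np,cv2,pickle
from scipy.spatial.transform import Rotation as R
def ray(c,px):
    px=np.atleast_2d(np.asarray(px,float)); K=c["mtx"]
    d=np.c_[(px[:,0]-K[0,2])/K[0,0],-(px[:,1]-K[1,2])/K[1,1],-np.ones(len(px))]
    return np.array(c["eye"],float),R.from_quat(c["orientation"]).apply(d)
def onz(c,px,z):
    e,d=ray(c,px); return e+d*((z-e[2])/d[:,2])[:,None]
def two(c1,p1,c2,p2):
    (e1,d1),(e2,d2)=ray(c1,p1),ray(c2,p2); a=d1[0]/np.linalg.norm(d1[0]); b=d2[0]/np.linalg.norm(d2[0])
    s=np.linalg.lstsq(np.c_[a,-b],e2-e1,rcond=None)[0]
    return (e1+s[0]*a+e2+s[1]*b)/2,np.linalg.norm(e1+s[0]*a-e2-s[1]*b)
def mask(img,lo,hi,roi):
    m=cv2.inRange(cv2.cvtColor(img,cv2.COLOR_BGR2HSV),lo,hi); k=np.zeros_like(m); x0,y0,x1,y1=roi; k[y0:y1,x0:x1]=255
    return m&k
def big(m): return max(cv2.findContours(m,cv2.RETR_EXTERNAL,cv2.CHAIN_APPROX_NONE)[0],key=cv2.contourArea)[:,0]
def rect(xy):
    (cx,cy),(w,h),a=cv2.minAreaRect(xy[:,:2].astype(np.float32)); 
    if w<h: w,h,a=h,w,a+90
    return [round(float(v),1) for v in (cx,cy,w,h,(a+90)%180-90)]
E
python3 - <<'E'
from h import *
d=pickle.load(open("caps.pkl","rb")); t,s=d["top"],d["scene"]
for c,n,r1,r2 in ((t,"top",(280,160,330,245),(375,130,470,240)),(s,"scene",(185,205,245,255),(90,270,210,350))):
    m=mask(c["image"],(0,120,60),(8,255,255),r1)|mask(c["image"],(172,120,60),(180,255,255),r1)
    print(n,"sheet",rect(onz(c,big(m),31)))
    m=mask(c["image"],(95,80,25),(125,255,255),r2); print(n,"case",rect(onz(c,big(m),26)))
v=cv2.resize(t["image"][150:250,170:260],None,fx=6,fy=6,interpolation=cv2.INTER_CUBIC)
w=cv2.resize(s["image"][135:220,200:300],None,fx=6,fy=6,interpolation=cv2.INTER_CUBIC)
cv2.imwrite("pics/st.png",v);cv2.imwrite("pics/ss.png",w)
E
```

```text
top sheet [534.8, 38.1, 178.6, 59.1, -13.7]
top case [585.1, -297.4, 249.0, 139.9, 17.0]
scene sheet [533.7, 33.8, 180.0, 60.8, -13.6]
scene case [588.6, -306.5, 253.1, 140.8, 17.0]
```

View pics/st.png

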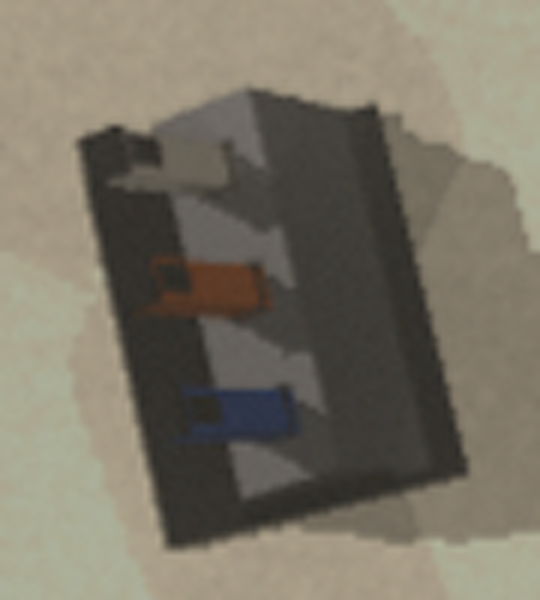

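View pics/ss.png

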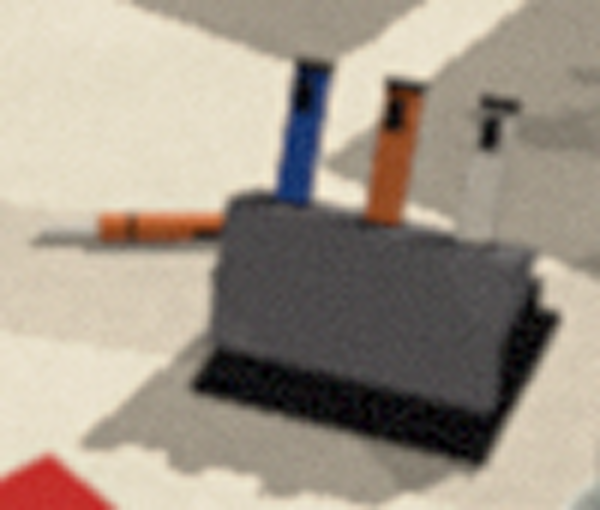

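```bash
python3 - <<'E'
from h import *
d=pickle.load(open("caps.pkl","rb")); t,s=d["top"],d["scene"]
q=lambda p,o:np.array(p)/6+o-0.4
P=onz(t,[q(p,(170,150)) for p in [(80,140),(165,545),(465,470),(378,105)]],8)
print(P.round(1)); c=P.mean(0)
u=(P[0]+P[1]-P[2]-P[3])[:2]; u/=np.linalg.norm(u); v=(P[0]+P[3]-P[1]-P[2])[:2]; v/=np.linalg.norm(v)
print("c",c,"u ang",np.degrees(np.arctan2(*u[::-1])),"long ang",np.degrees(np.arctan2(*v[::-1])))
S=onz(s,[q(p,(200,135)) for p in [(195,388),(478,465),(558,318)]],4);print("scene corners",S.round(1))
# tops: top-view end centre vs scene end centre
for n,a,b in (("orange",(157,290),(405,88)),("blue",(187,417),(315,66)),("white",(125,170),(500,104))):
    print(n,two(t,q(a,(170,150)),s,q(b,(200,135))))
def proj(c,X):
    y=R.from_quat(c["orientation"]).inv().apply(X-c["eye"]); K=c["mtx"]; return K[0,0]*y[0]/-y[2]+K[0,2],-K[1,1]*y[1]/-y[2]+K[1,2]
U=np.r_[u,0]
for L in (0,85):
    X=c*[1,1,0]+U*(3+L*np.sin(np.radians(25)))+[0,0,101+L*np.cos(np.radians(25))]
    print(L,X.round(1),[(np.array(proj(k,X))+.4-o)*6 for k,o in ((t,(170,150)),(s,(200,135)))])
E
```

```text
[[632.6 392.6   8. ]
 [431.9 347.3   8. ]
 [466.5 202.8   8. ]
 [648.2 244.6   8. ]]
c [544.77398304 296.82953808   8.        ] u ang 99.73195238965262 long ang 12.834495259686166
scene corners [[464.6 203.9   4. ]
 [643.2 242.8   4. ]
 [609.4 388.5   4. ]]
orange (array([528.45630799, 329.13377788, 175.03800126]), np.float64(5.7423468702026375))
blue (array([473.70091365, 315.30188512, 178.08851245]), np.float64(5.925663434133696))
white (array([582.15152804, 344.74297895, 174.5708856 ]), np.float64(8.700698153389952))
0 [544.3 299.8 101. ] [array([242.60355162, 278.93386375]), array([393.48232987, 225.82308179])]
85 [538.2 335.2 178. ] [array([137.44948484, 261.30768703]), array([420.01381416,  85.40061932])]
```

>>> move_arm(
  targets=[
    [1,[0,0,-0.1],[0,0,-0.22]],
    [1,[0,0,-0.1],[0,0,-0.22]],
  ],
)

```text
clock: 0.3
position: [191.9, 516.1, 247.7]
tool_rot: [0.12, 0.993, 0.001, 0.0]
force: [-0.6, 0.4, 1.1]
finger_gap: 85.4
finger_force: 0.0
```

>>> move_arm(
  targets=[
    [1,[-1,-0.86,0],[0,0,0]],
    [1,[-1,-0.86,0],[0,0,0]],
    [1,[-1,-0.86,0],[0,0,0]],
    [1,[-1,-0.86,0],[0,0,0]],
    [1,[-1,-0.86,0],[0,0,0]],
  ],
)

```text
clock: 0.8
position: [309.3, 350.5, 245.9]
tool_rot: [0.125, 0.992, -0.001, 0.001]
force: [-0.7, 0.0, 0.9]
finger_gap: 85.6
finger_force: 0.0
```

>>> move_arm(
  targets=[
    [1,[-1,-0.86,0],[0,0,0]],
    [1,[-1,-0.86,0],[0,0,0]],
    [1,[-1,-0.86,0],[0,0,0]],
    [1,[-1,-0.86,0],[0,0,0]],
    [1,[-1,-0.86,0],[0,0,0]],
  ],
)

```text
clock: 1.3
position: [423.8, 189.7, 245.4]
tool_rot: [0.125, 0.992, -0.001, 0.0]
force: [-0.7, 0.7, 0.4]
finger_gap: 85.4
finger_force: 0.0
```

>>> move_arm(
  targets=[
    [1,[-0.98,-0.84,0],[0,0,0]],
    [1,[-0.98,-0.84,0],[0,0,0]],
    [1,[-0.98,-0.84,0],[0,0,0]],
    [1,[-0.98,-0.84,0],[0,0,0]],
    [1,[-0.98,-0.84,0],[0,0,0]],
  ],
)

```text
clock: 1.8
position: [536.1, 33.3, 244.6]
tool_rot: [0.123, 0.992, -0.001, -0.001]
force: [-0.3, 0.1, -0.0]
finger_gap: 85.7
finger_force: 0.0
```

Wrist camera look at the sheet.

```bash
cat >> h.py <<'E'
def wrist():
    from cell import bot,capture
    o=bot.observe(); c=capture("wrist"); M=np.array(c["mount"],float); Rt=R.from_quat(o["tool_rot"])
    c["eye"]=o["position"]+Rt.apply(M[:3,3]); c["orientation"]=(Rt*R.from_matrix(M[:3,:3])).as_quat(); return o,c
E
python3 - <<'E'
from h import *
o,c=wrist(); print(o["position"],o["qpos"],c["eye"],c["mount"])
im=c["image"]; cv2.imwrite("pics/w1.png",im)
r=(0,0,512,384); m=mask(im,(0,120,60),(8,255,255),r)|mask(im,(172,120,60),(180,255,255),r)
k=big(m); print(k.min(0),k.max(0),rect(onz(c,k,31)))
E
```

```text
[536.10365477  33.33908038 244.55359687] [-4.27614867e-02  5.74711264e-02  1.37634054e+00 -1.16195546e-03
  1.70923164e+00 -1.36647951e+00] [459.15252501  52.72954404 387.00951868] [[-3.41381804e-04  9.50705218e-01  3.10095907e-01  7.95255883e+01]
 [ 9.99999822e-01  1.72981961e-04  5.70555387e-04 -2.33581915e-01]
 [ 4.88788986e-04  3.10096046e-01 -9.50705108e-01 -1.42361450e+02]
 [ 0.00000000e+00  0.00000000e+00  0.00000000e+00  1.00000000e+00]]
[234  86] [284 227] [533.0, 38.7, 178.6, 59.4, -13.6]
```

View pics/w1.png

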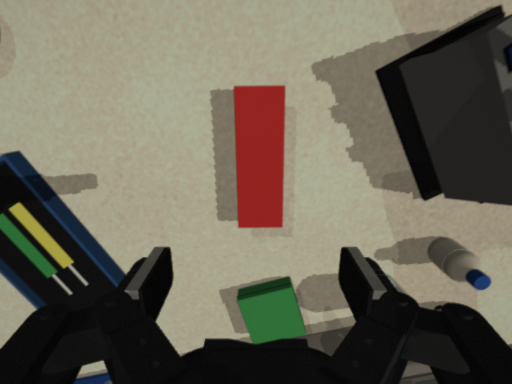

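The wrist picture shows the sheet spanning (234,86) to (284,227), with its centre near (533.5,38) and the fingers parallel to its sides.

>>> move_arm(
  targets=[
    [1,[0.02,0.025,1],[0,0,0]],
    [1,[0.02,0.025,1],[0,0,0]],
    [1,[0.02,0.025,1],[0,0,0]],
    [1,[0.02,0.025,1],[0,0,0]],
  ],
)

```text
clock: 2.25
position: [523.8, 43.0, 86.7]
tool_rot: [0.119, 0.993, -0.0, -0.011]
force: [-1.0, 0.1, -1.0]
finger_gap: 85.0
finger_force: 0.0
```

>>> move_arm(
  targets=[
    [1,[0,0,0.3],[0,0,0]],
    [1,[0,0,0.4],[0,0,0]],
    [1,[0,0,0.49],[0,0,0]],
    [1,[0,0,0.49],[0,0,0]],
  ],
)

```text
clock: 2.65
position: [532.4, 41.5, 23.3]
tool_rot: [0.12, 0.993, 0.0, -0.0]
force: [0.1, -0.1, -0.2]
finger_gap: 85.1
finger_force: 0.0
```

>>> move_arm(
  newtons=25,
  targets=[
    [1,[0,-0.02,0.03],[0,0,0]],
    [0.5,[0,-0.02,0.03],[0,0,0]],
    [0.5,[0,-0.02,0.03],[0,0,0]],
    [0.5,[0,-0.02,0.03],[0,0,0]],
    [0.5,[0,-0.02,0.03],[0,0,0]],
  ],
)

```text
clock: 3.15
position: [532.6, 37.5, 19.8]
tool_rot: [0.12, 0.993, 0.0, 0.001]
force: [-0.1, -0.4, 5.1]
finger_gap: 59.3
finger_force: 27.5
```

>>> move_arm(
  targets=[
    [0.5,[0,0,-0.1],[0,0,0]],
    [0.5,[0,0,-0.3],[0,0,0]],
    [0.5,[0,0,-0.6],[0,0,0]],
    [0.5,[0,0,-0.6],[0,0,0]],
  ],
)

```text
clock: 3.55
position: [535.8, 37.4, 115.4]
tool_rot: [0.12, 0.993, 0.001, 0.007]
force: [1.3, -0.2, 0.4]
finger_gap: 59.0
finger_force: 27.4
```

```bash
python3 - <<'E'
from h import *
o,c=wrist(); print(o["position"],o["force"],o["finger_gap"],o["finger_force"])
cv2.imwrite("pics/w2.png",c["image"])
E
```

```text
[535.79311145  37.37870131 115.39243804] [ 1.3466433  -0.23182098  0.42894079] 58.97120648439295 27.3756605386734
```

View pics/w2.png

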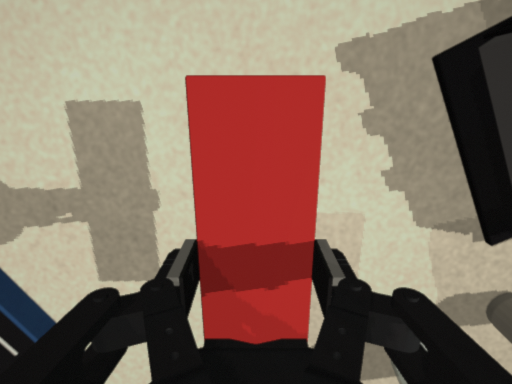

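The sheet is held level between the fingers, with its edges at columns 198 and 315 in the image.

>>> move_arm(
  targets=[
    [0.5,[-0.14,-0.33,0],[0,0,0]],
    [0.5,[-0.28,-0.66,0],[0,0,0]],
    [0.5,[-0.43,-1,0],[0,0,0]],
    [0.5,[-0.43,-1,0],[0,0,0]],
  ],
)

```text
clock: 4.0
position: [557.6, -127.9, 106.2]
tool_rot: [0.122, 0.992, -0.001, -0.001]
force: [0.4, -0.3, -0.6]
finger_gap: 59.1
finger_force: 27.4
```

>>> move_arm(
  targets=[
    [0.5,[-0.14,-0.33,0],[0,0,-0.25]],
    [0.5,[-0.28,-0.66,0],[0,0,-0.5]],
    [0.5,[-0.44,-1,0],[0,0,-0.75]],
    [0.5,[-0.44,-1,0],[0,0,-1]],
    [0.5,[-0.44,-1,0],[0,0,-1]],
  ],
)

```text
clock: 4.5
position: [585.8, -286.7, 105.8]
tool_rot: [-0.139, 0.99, 0.001, -0.001]
force: [-0.0, 0.0, -0.6]
finger_gap: 58.9
finger_force: 27.5
```

```bash
python3 - <<'E'
from h import *
from cell import capture
o,c=wrist(); print(o["position"],o["tool_rot"],o["qpos"],o["force"],o["finger_gap"],o["finger_force"])
t=capture("top")
cv2.imwrite("pics/w3.png",np.hstack([cv2.resize(c["image"],(400,300)),cv2.resize(t["image"][120:260,350:490],(300,300),interpolation=2)]))
E
```

```text
[ 585.76987271 -286.6539629   105.77378102] [-0.13922234  0.99025957  0.00111059 -0.00137631] [-5.41996318e-01  3.66582577e-01  1.28600213e+00 -9.64779234e-06
  1.49254496e+00 -2.39214445e+00] [-0.03484285  0.03495931 -0.6307983 ] 58.931848154742255 27.468110024929047
```

View pics/w3.png

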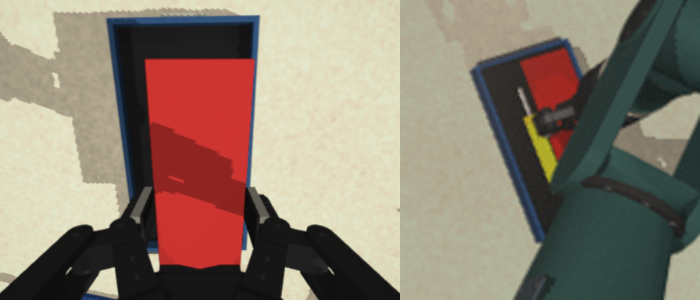

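The left view shows the sheet held above the case. The case's near-end rim corners are at about (108,18) and (259,15) at the 400-px scale. The tool still has to move towards the image's left. I'll put numbers on it from the rim.

```bash
python3 - <<'E'
from h import *
o,c=wrist()
P=onz(c,np.array([(108,18),(259,15),(122,180),(128,245)])*1.28,26);print(P.round(1))
m=mask(c["image"],(95,80,25),(125,255,255),(100,0,345,330));k=big(m);print("blue rect",rect(onz(c,k,26)))
a=np.radians(17);ax=np.array([np.cos(a),np.sin(a)]);pe=np.array([-ax[1],ax[0]])
X=onz(c,k,26)[:,:2];print("along",(X@ax).min(),(X@ax).max(),"across",(X@pe).min(),(X@pe).max())
for p in ((585.1,-297.4),(588,-303)):print(np.array(p)@ax,np.array(p)@pe)
print("tcp",o["position"][:2]@ax,o["position"][:2]@pe)
S=onz(c,np.array([(146,59),(255,58)])*1.28,110);print("sheet end",S[:,:2]@ax,S[:,:2]@pe)
E
```

```text
[[ 484.5 -395.9   26. ]
 [ 445.9 -270.1   26. ]
 [ 634.6 -357.1   26. ]
 [ 717.4 -335.2   26. ]]
blue rect [553.9, -310.1, 185.7, 133.0, 17.1]
along 346.21522831914984 532.0073056104187 across -525.1384302969174 -392.11215614716804
472.5825677294302 -455.47171885668
473.7185699752756 -461.674903433769
tcp 477.49184893187163 -442.56375168555473
sheet end [387.62810387 388.12576425] [-471.93832298 -409.61488288]
```

>>> move_arm(
  targets=[
    [0.5,[0.04,-0.11,0],[0,0,-0.035]],
    [0.5,[0.04,-0.11,0.3],[0,0,-0.035]],
    [0.5,[0.04,-0.11,0.5],[0,0,-0.035]],
    [0.5,[0.04,-0.11,0.6],[0,0,-0.035]],
    [0.5,[0.04,-0.11,0.6],[0,0,-0.035]],
  ],
)

```text
clock: 5.15
position: [583.8, -299.6, 15.0]
tool_rot: [-0.151, 0.989, 0.002, -0.002]
force: [0.6, -0.2, -0.6]
finger_gap: 58.8
finger_force: 27.5
```

>>> move_arm(
  targets=[
    [0.5,[0,0,0.02],[0,0,0]],
    [0.5,[0,0,0.02],[0,0,0]],
  ],
)

```text
clock: 5.35
position: [587.0, -302.7, 17.5]
tool_rot: [-0.15, 0.989, -0.001, 0.001]
force: [-0.4, 0.6, -0.3]
finger_gap: 58.9
finger_force: 27.5
```

>>> move_arm(
  targets=[
    [0.5,[0,0,0.03],[0,0,0]],
    [0.5,[0,0,0.03],[0,0,0]],
    [0.5,[0,0,0.03],[0,0,0]],
  ],
)

```text
clock: 5.65
position: [585.7, -302.6, 11.2]
tool_rot: [-0.15, 0.989, -0.0, 0.0]
force: [0.3, -0.5, 0.0]
finger_gap: 59.3
finger_force: 27.5
```

>>> move_arm(
  targets=[
    [0.5,[0,0,0.014],[0,0,0]],
    [0.5,[0,0,0.014],[0,0,0]],
    [0.5,[0,0,0.014],[0,0,0]],
  ],
)

```text
clock: 5.95
position: [586.0, -302.8, 9.3]
tool_rot: [-0.15, 0.989, -0.0, 0.001]
force: [0.6, -1.0, 1.7]
finger_gap: 59.1
finger_force: 29.1
```

>>> move_arm(
  targets=[
    [0.72,[0,0,0],[0,0,0]],
    [0.8,[0,0,0],[0,0,0]],
    [0.85,[0,0,0],[0,0,0]],
    [0.85,[0,0,0],[0,0,0]],
    [0.85,[0,0,0],[0,0,0]],
  ],
)

```text
clock: 6.45
position: [585.5, -302.3, 8.5]
tool_rot: [-0.15, 0.989, 0.0, -0.0]
force: [0.1, -0.0, -0.3]
finger_gap: 72.6
finger_force: 0.0
```

>>> move_arm(
  targets=[
    [0.85,[0,0,-0.05],[0,0,0]],
    [0.85,[0,0,-0.3],[0,0,0]],
    [0.85,[0,0,-0.6],[0,0,0]],
    [0.85,[0,0,-0.9],[0,0,0]],
    [0.85,[0,0,-1],[0,0,0]],
  ],
)

```text
clock: 6.95
position: [588.0, -303.9, 166.8]
tool_rot: [-0.15, 0.989, -0.004, 0.005]
force: [0.8, 0.0, 1.8]
finger_gap: 72.9
finger_force: 0.0
```

```bash
python3 - <<'E'
from h import *
o,c=wrist(); print(o["position"],o["tool_rot"],o["qpos"],o["finger_gap"])
im=c["image"]; r=(0,0,512,384); m=mask(im,(0,120,60),(8,255,255),r)|mask(im,(172,120,60),(180,255,255),r)
k=big(m); print(k.min(0),k.max(0),rect(onz(c,k,20)))
a=np.radians(17);ax=np.array([np.cos(a),np.sin(a)]);pe=np.array([-ax[1],ax[0]])
for n,k,z in (("sheet",k,20),("case",big(mask(im,(95,80,25),(125,255,255),r)),26)):
    X=onz(c,k,z)[:,:2]; print(n,[(min(X@v).round(1),max(X@v).round(1)) for v in (ax,pe)])
E
```

```text
[ 588.01626494 -303.88409396  166.77336344] [-0.15012318  0.98864855 -0.00393937  0.00464274] [-5.62668135e-01  3.46609947e-01  1.18958336e+00  1.18647751e-04
  1.59322223e+00 -2.43485243e+00] 72.87832294151818
[227  84] [291 254] [586.5, -302.7, 180.6, 61.4, 17.4]
sheet [(np.float64(382.0), np.float64(562.9)), (np.float64(-491.9), np.float64(-429.7))]
case [(np.float64(346.1), np.float64(596.5)), (np.float64(-525.3), np.float64(-392.0))]
```

Sheet placed within about 2 mm of centre. Next I'll swing to the stand.

>>> move_arm(
  targets=[
    [0.53,[-0.06,0.25,-0.33],[0,0,0.25]],
    [0.53,[-0.12,0.5,-0.33],[0,0,0.5]],
    [0.53,[-0.18,0.75,-0.33],[0,0,0.75]],
    [0.53,[-0.23,1,-0.33],[0,0,1]],
    [0.53,[-0.23,1,-0.33],[0,0,1]],
  ],
)

```text
clock: 7.5
position: [573.2, -144.2, 207.0]
tool_rot: [0.109, 0.994, 0.001, -0.001]
force: [1.2, -0.2, 0.6]
finger_gap: 45.1
finger_force: 0.0
```

>>> move_arm(
  targets=[
    [0.53,[0.07,0.22,0],[0,0,0.25]],
    [0.53,[0.14,0.44,0],[0,0,0.5]],
    [0.53,[0.2,0.66,0],[0,0,0.75]],
    [0.53,[0.27,0.88,0],[0,0,1]],
    [0.53,[0.27,0.88,0],[0,0,1]],
  ],
)

```text
clock: 8.0
position: [562.8, -8.1, 206.7]
tool_rot: [0.363, 0.932, 0.0, -0.002]
force: [0.0, -1.2, 0.1]
finger_gap: 45.2
finger_force: 0.0
```

```bash
cat >> h.py <<'E'
def pose(yaw_y,tilt):
    "tool y at yaw_y deg (horizontal), tool z tilted by tilt deg from down towards direction yaw_y+90"
    a=np.radians(yaw_y);t=np.radians(tilt);y=np.array([np.cos(a),np.sin(a),0]);h=np.array([-y[1],y[0],0])
    z=h*np.sin(t)-np.array([0,0,np.cos(t)]);return R.from_matrix(np.c_[np.cross(y,z),y,z])
def go(P,Rt):
    from cell import bot
    o=bot.observe();Rn=R.from_quat(o["tool_rot"])
    print("pos",o["position"].round(1),"q",o["qpos"].round(2),"shift",(Rn.inv().apply(np.array(P)-o["position"])/150).round(3),"turn",(np.degrees((Rn.inv()*Rt).as_rotvec())/30).round(3))
E
python3 -c "
from h import *
go((545.7,200,250),pose(13.2,0)); go((545.7,261,210),pose(13.2,45))"
```

```text
pos [562.8  -8.1 206.7] q [-0.12  0.12  1.38  0.    1.64 -0.94] shift [ 1.022  0.945 -0.285] turn [-0.002 -0.006  1.143]
pos [562.8  -8.1 206.7] q [-0.12  0.12  1.38  0.    1.64 -0.94] shift [ 1.296  1.245 -0.018] turn [-0.451  1.448  1.082]
```

>>> move_arm(
  targets=[
    [0.53,[0.15,0.15,-0.1],[0,0,0.25]],
    [0.53,[0.3,0.3,-0.2],[0,0,0.5]],
    [0.53,[0.45,0.42,-0.2],[0,0,0.75]],
    [0.53,[0.5,0.47,-0.2],[0,0,1]],
    [0.53,[0.5,0.47,-0.2],[0,0,1]],
  ],
)

```text
clock: 8.5
position: [556.3, 91.7, 237.0]
tool_rot: [0.592, 0.806, -0.001, -0.001]
force: [-0.4, -0.9, -0.8]
finger_gap: 45.0
finger_force: 0.0
```

```bash
python3 -c "
from h import *
go((545.7,261,210),pose(13.2,45))"
```

```text
pos [556.3  91.7 237. ] q [ 0.06  0.12  1.33 -0.    1.7  -0.24] shift [1.098 0.272 0.18 ] turn [-0.059  1.499  0.133]
```

>>> move_arm(
  targets=[
    [0.53,[0.18,0.05,-0.05],[-0.01,0.25,0.03]],
    [0.53,[0.36,0.1,-0.05],[-0.03,0.5,0.06]],
    [0.53,[0.54,0.15,-0.05],[-0.04,0.75,0.1]],
    [0.53,[0.7,0.18,-0.05],[-0.06,1,0.13]],
    [0.53,[0.7,0.18,-0.05],[-0.06,1,0.13]],
  ],
)

```text
clock: 9.0
position: [550.9, 197.2, 241.9]
tool_rot: [0.6, 0.757, 0.164, -0.201]
force: [-0.2, -0.7, -1.5]
finger_gap: 45.2
finger_force: 0.0
```

```bash
python3 -c "
from h import *
go((545.7,261,215),pose(13.2,45))"
```

```text
pos [550.9 197.2 241.9] q [-0.03  0.18  1.34  0.52  1.74 -0.2 ] shift [0.275 0.061 0.367] turn [0.015 0.497 0.005]
```

>>> move_arm(
  targets=[
    [0.53,[0.14,0.03,0.1],[0.015,0.25,0]],
    [0.53,[0.275,0.06,0.2],[0.015,0.5,0]],
    [0.53,[0.275,0.06,0.36],[0.015,0.5,0]],
    [0.53,[0.275,0.06,0.36],[0.015,0.5,0]],
    [0.53,[0.275,0.06,0.36],[0.015,0.5,0]],
  ],
)

```text
clock: 9.5
position: [546.0, 262.1, 219.7]
tool_rot: [0.572, 0.726, 0.239, -0.298]
force: [0.3, 0.5, -0.1]
finger_gap: 45.2
finger_force: 0.0
```

```bash
python3 - <<'E'
from h import *
go((529.6,330,128.4),pose(13.2,45))
o,c=wrist();im=c["image"];cv2.imwrite("pics/w4.png",im)
pickle.dump((o,c),open("w4.pkl","wb"))
m=mask(im,(4,120,50),(18,255,255),(0,0,512,384));k=big(m);print(k.min(0),k.max(0),cv2.minAreaRect(k))
def proj(c,X):
    y=R.from_quat(c["orientation"]).inv().apply(X-c["eye"]); K=c["mtx"]; return K[0,0]*y[0]/-y[2]+K[0,2],-K[1,1]*y[1]/-y[2]+K[1,2]
u=np.array([np.cos(np.radians(103.2)),np.sin(np.radians(103.2)),0])
for L in (0,85):print(L,proj(c,np.array([537,298.4,101])+L*(np.sin(np.radians(25))*u+[0,0,np.cos(np.radians(25))])))
E
```

```text
pos [546.  262.1 219.7] q [-0.03  0.24  1.41  0.76  1.7  -0.25] shift [-0.1   -0.006  0.76 ] turn [0.004 0.002 0.015]
[244 181] [267 249] ((255.5, 215.0), (68.0, 23.0), 90.0)
0 (np.float64(254.26105153457613), np.float64(244.9773744637931))
85 (np.float64(254.87157769647624), np.float64(173.0148785329222))
```

View pics/w4.png

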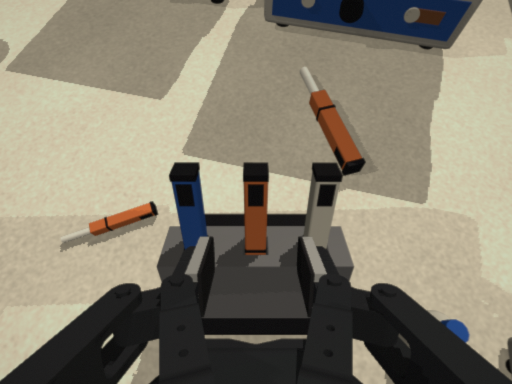

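The wrist view shows the orange tester centred between the fingers, columns 244–267 and cap at row 164. Its neighbours are clear at columns 187 and 325.

>>> move_arm(
  targets=[
    [0.53,[-0.05,-0.005,0.15],[0,0,0.015]],
    [0.53,[-0.1,-0.005,0.35],[0,0,0.015]],
    [0.53,[-0.1,-0.005,0.55],[0,0,0.015]],
    [0.53,[-0.1,-0.005,0.7],[0,0,0.015]],
    [0.53,[-0.1,-0.005,0.76],[0,0,0.015]],
  ],
)

```text
clock: 10.05
position: [529.1, 331.6, 128.4]
tool_rot: [0.574, 0.724, 0.238, -0.299]
force: [0.1, 0.8, -0.1]
finger_gap: 44.8
finger_force: 0.0
```

>>> move_arm(
  targets=[
    [0.53,[0,0,0],[0,0,0]],
    [0.53,[0,0,0],[0,0,0]],
  ],
)

```text
clock: 10.25
position: [530.7, 330.7, 130.3]
tool_rot: [0.574, 0.724, 0.24, -0.298]
force: [0.0, -0.2, -0.6]
finger_gap: 45.1
finger_force: 0.0
```

```bash
python3 - <<'E'
from h import *
go((529.6,330,128.4),pose(13.2,45))
o,c=wrist();im=c["image"]; print(o["force"])
cv2.imwrite("pics/w5.png",im)
E
```

```text
pos [530.7 330.7 130.3] q [ 0.09  0.29  1.53  0.78  1.49 -0.28] shift [-0.011 -0.008  0.007] turn [ 0.01  -0.     0.002]
[ 0.04433929 -0.1510989  -0.64742021]
```

View pics/w5.png

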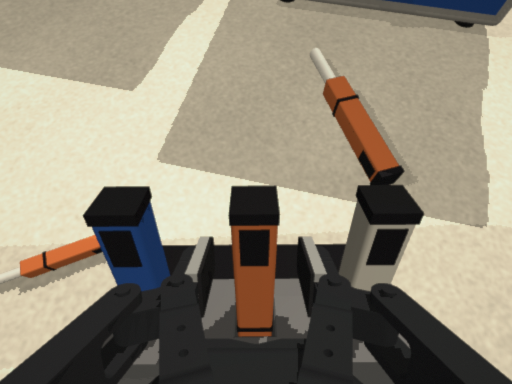

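The tester stands between the pads with a gap on both sides, pads at columns 200 and 312. Closing now.

>>> move_arm(
  newtons=40,
  targets=[
    [0.1,[0,0,0],[0,0,0]],
    [0.1,[0,0,0],[0,0,0]],
    [0.1,[0,0,0],[0,0,0]],
    [0.1,[0,0,0],[0,0,0]],
    [0.1,[0,0,0],[0,0,0]],
  ],
)

```text
clock: 10.8
position: [530.4, 330.7, 129.6]
tool_rot: [0.575, 0.723, 0.239, -0.299]
force: [0.1, -3.8, 4.9]
finger_gap: 18.9
finger_force: 44.7
```

>>> move_arm(
  targets=[
    [0.1,[0.05,0,-0.018],[0,0,0]],
    [0.1,[0.1,0,-0.036],[0,0,0]],
    [0.1,[0.15,0,-0.055],[0,0,0]],
    [0.1,[0.2,0,-0.073],[0,0,0]],
  ],
)

```text
clock: 11.2
position: [526.0, 344.7, 157.9]
tool_rot: [0.575, 0.723, 0.238, -0.3]
force: [0.0, 0.2, -1.1]
finger_gap: 19.2
finger_force: 44.0
```

>>> move_arm(
  targets=[
    [0.1,[0.12,0,-0.044],[0,0,0]],
    [0.1,[0.24,0,-0.087],[0,0,0]],
    [0.1,[0.36,0,-0.131],[0,0,0]],
    [0.1,[0.48,0,-0.175],[0,0,0]],
    [0.1,[0.6,0,-0.218],[0,0,0]],
  ],
)

```text
clock: 11.7
position: [516.1, 385.0, 245.6]
tool_rot: [0.574, 0.723, 0.239, -0.301]
force: [0.2, 0.3, -1.0]
finger_gap: 18.8
finger_force: 43.9
```

>>> move_arm(
  targets=[
    [0.1,[0.1,0,-0.1],[0,0,0]],
    [0.1,[0.1,0,-0.1],[0,0,0]],
    [0.1,[0.1,0,-0.1],[0,0,0]],
  ],
)

```text
clock: 12.0
position: [516.8, 384.0, 265.7]
tool_rot: [0.574, 0.724, 0.239, -0.3]
force: [0.7, -0.5, -0.8]
finger_gap: 19.2
finger_force: 43.9
```

```bash
python3 - <<'E'
from h import *
go((560,100,280),pose(-73,-20)); 
go((560,100,280),pose(-17,20)); 
from cell import capture; t=capture("top"); s=capture("scene"); o,c=wrist(); print(o["force"],o["finger_gap"])
cv2.imwrite("pics/a.png",np.hstack([cv2.resize(c["image"],(400,300)),cv2.resize(s["image"][80:230,190:340],(300,300),interpolation=2)]))
E
```

```text
pos [516.8 384.  265.7] q [ 0.18  0.2   1.37  0.79  1.61 -0.03] shift [-1.281 -0.148 -1.419] turn [-0.649 -1.73   2.932]
pos [516.8 384.  265.7] q [ 0.18  0.2   1.37  0.79  1.61 -0.03] shift [-1.281 -0.148 -1.419] turn [-0.542 -0.816  0.854]
[-0.42205889  0.04652897 -0.51596174] 19.211375764758237
```

View pics/a.png

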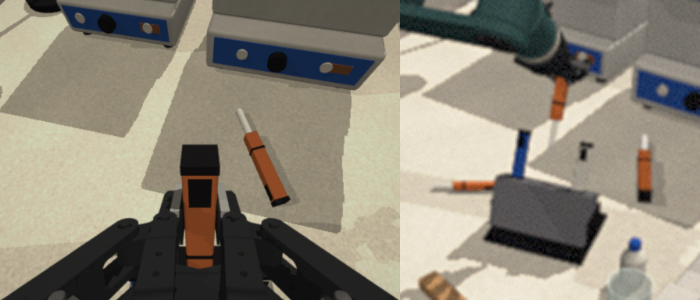

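The tester is out and held (wrist view: body at columns 182–218). Its probe is clear of the stand in the scene view. Lifting and swinging.

>>> move_arm(
  targets=[
    [0.1,[0.05,0,-0.15],[0,-0.25,0]],
    [0.1,[0,0,-0.3],[0,-0.5,0]],
    [0.1,[-0.05,0,-0.45],[0,-0.75,0]],
    [0.1,[-0.05,0,-0.51],[0,-1,0]],
    [0.1,[-0.05,0,-0.51],[0,-1,0]],
  ],
)

```text
clock: 12.65
position: [530.4, 327.9, 316.8]
tool_rot: [0.615, 0.777, 0.084, -0.102]
force: [-1.1, 0.3, -0.6]
finger_gap: 19.5
finger_force: 43.9
```

```bash
python3 - <<'E'
from h import *
go((530,180,310),pose(13,-15)); go((530,180,310),pose(-17,-15)) 
E
```

```text
pos [530.4 327.9 316.8] q [0.33 0.2  1.1  0.27 1.8  0.16] shift [-0.937 -0.229 -0.208] turn [ 0.01  -1.004  0.008]
pos [530.4 327.9 316.8] q [0.33 0.2  1.1  0.27 1.8  0.16] shift [-0.937 -0.229 -0.208] turn [ 0.009 -0.983  1.02 ]
```

>>> move_arm(
  targets=[
    [0.1,[-0.19,-0.04,-0.04],[0,-0.2,0.2]],
    [0.1,[-0.38,-0.09,-0.08],[0,-0.4,0.4]],
    [0.1,[-0.56,-0.14,-0.12],[0,-0.6,0.6]],
    [0.1,[-0.75,-0.18,-0.17],[0,-0.8,0.8]],
    [0.1,[-0.94,-0.23,-0.21],[0,-0.98,1]],
  ],
)

```text
clock: 13.15
position: [528.9, 176.3, 306.0]
tool_rot: [0.796, 0.591, -0.107, 0.078]
force: [0.2, -0.7, -1.3]
finger_gap: 19.4
finger_force: 43.9
```

```bash
python3 - <<'E'
from h import *
go((545,30,290),pose(-46,-20)); go((560,-150,280),pose(-73,-20)) 
E
```

```text
pos [528.9 176.3 306. ] q [ 0.34  0.22  1.09 -0.23  1.98  0.56] shift [-0.844  0.385  0.338] turn [ 0.29  -0.156  0.93 ]
pos [528.9 176.3 306. ] q [ 0.34  0.22  1.09 -0.23  1.98  0.56] shift [-1.907  0.828  0.695] turn [ 0.562 -0.145  1.788]
```

>>> move_arm(
  targets=[
    [0.1,[-0.17,0.08,0.07],[0.06,-0.03,0.19]],
    [0.1,[-0.34,0.15,0.14],[0.12,-0.06,0.38]],
    [0.1,[-0.5,0.23,0.2],[0.18,-0.09,0.57]],
    [0.1,[-0.68,0.31,0.27],[0.24,-0.13,0.76]],
    [0.1,[-0.84,0.38,0.34],[0.29,-0.156,0.93]],
  ],
)

```text
clock: 13.65
position: [545.1, 30.3, 288.4]
tool_rot: [0.913, 0.369, -0.161, 0.063]
force: [-0.1, -0.2, -0.2]
finger_gap: 19.4
finger_force: 43.8
```

```bash
python3 - <<'E'
from h import *
go((570,-110,270),pose(-73,-20)) 
E
```

```text
pos [545.1  30.3 288.4] q [ 0.08  0.28  1.08 -0.24  2.05  0.8 ] shift [-0.458  0.789  0.292] turn [ 0.299 -0.002  0.847]
```

>>> move_arm(
  targets=[
    [0.1,[-0.09,0.16,0.06],[0.06,0,0.17]],
    [0.1,[-0.18,0.32,0.12],[0.12,0,0.34]],
    [0.1,[-0.28,0.48,0.18],[0.18,0,0.51]],
    [0.1,[-0.37,0.63,0.24],[0.24,0,0.68]],
    [0.1,[-0.46,0.79,0.29],[0.3,0,0.85]],
  ],
)

```text
clock: 14.15
position: [570.4, -110.0, 270.8]
tool_rot: [0.974, 0.145, -0.17, 0.024]
force: [-0.1, -0.8, -1.2]
finger_gap: 19.4
finger_force: 43.9
```

```bash
python3 - <<'E'
from h import *
go((622.3,-290.9,200),pose(-73,-12.5)) 
E
```

```text
pos [ 570.4 -110.   270.8] q [-0.2   0.38  0.97 -0.18  2.09  1.01] shift [0.141 1.256 0.449] turn [-0.005  0.244 -0.002]
```

>>> move_arm(
  targets=[
    [0.1,[0.03,0.25,0.08],[0,0.06,0]],
    [0.1,[0.06,0.5,0.16],[0,0.12,0]],
    [0.1,[0.09,0.75,0.24],[0,0.18,0]],
    [0.1,[0.12,1,0.32],[0,0.24,0]],
    [0.1,[0.12,1,0.32],[0,0.24,0]],
  ],
)

```text
clock: 14.65
position: [613.7, -257.1, 216.8]
tool_rot: [0.983, 0.145, -0.11, 0.015]
force: [-0.5, -0.1, -1.1]
finger_gap: 18.9
finger_force: 43.9
```

```bash
python3 - <<'E'
from h import *
go((622.3,-290.9,90),pose(-73,-12.5)) 
E
```

```text
pos [ 613.7 -257.1  216.8] q [-0.41  0.49  0.91 -0.15  1.91  0.83] shift [0.177 0.235 0.826] turn [-0.007  0.01  -0.007]
```

>>> move_arm(
  targets=[
    [0.1,[0.06,0.235,0.2],[0,0.01,0]],
    [0.1,[0.12,0.235,0.4],[0,0.01,0]],
    [0.1,[0.177,0.235,0.65],[0,0.01,0]],
    [0.1,[0.177,0.235,0.82],[0,0.01,0]],
    [0.1,[0.177,0.235,0.82],[0,0.01,0]],
  ],
)

```text
clock: 15.15
position: [621.5, -284.4, 89.4]
tool_rot: [0.983, 0.148, -0.11, 0.012]
force: [-0.3, 0.1, -1.0]
finger_gap: 19.0
finger_force: 43.9
```

```bash
python3 - <<'E'
from h import *
go((622.3,-290.9,30),pose(-73,-12.5)) 
from cell import capture; s=capture("scene"); o,c=wrist(); print(o["force"],o["finger_gap"],o["qpos"])
cv2.imwrite("pics/b.png",np.hstack([cv2.resize(c["image"],(400,300)),cv2.resize(s["image"][240:365,80:225],(348,300),interpolation=2)]))
E
```

```text
pos [ 621.5 -284.4   89.4] q [-0.44  0.57  1.04 -0.14  1.69  0.82] shift [0.08  0.046 0.388] turn [-0.016  0.008  0.006]
[-0.07290642  0.54008597 -0.15263717] 19.04366449173668 [-0.44370366  0.57076339  1.03911389 -0.14499241  1.6950232   0.82227718]
```

View pics/b.png

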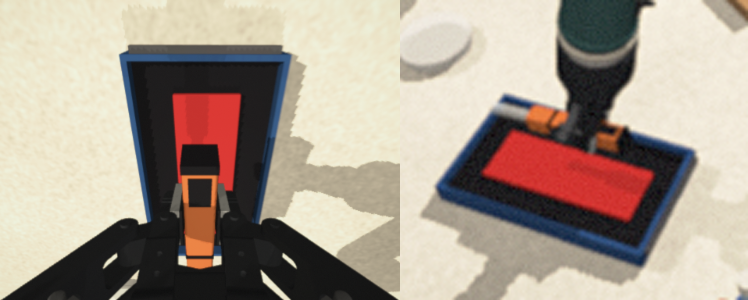

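That is 11 pictures, one over the limit, so I'll view no more and work from numbers only. It shows the tester held lengthwise above the sheet, probe end slightly down.

>>> move_arm(
  newtons=30,
  targets=[
    [0.1,[0.04,0.02,0.15],[0,0.01,0]],
    [0.1,[0.08,0.04,0.3],[0,0.01,0]],
    [0.1,[0.08,0.045,0.37],[0,0.01,0]],
    [0.1,[0.08,0.045,0.37],[0,0.01,0]],
    [0.1,[0.08,0.045,0.37],[0,0.01,0]],
  ],
)

```text
clock: 15.75
position: [628.6, -293.4, 42.8]
tool_rot: [0.984, 0.148, -0.101, 0.018]
force: [-0.3, -0.7, -0.4]
finger_gap: 19.1
finger_force: 43.8
```

```bash
python3 - <<'E'
from h import *
go((622.3,-290.9,24),pose(-73,-12.5)) 
o,c=wrist();im=c["image"]; print(o["force"],o["wrist_torque"])
m=mask(im,(4,120,50),(18,255,255),(150,100,360,384));k=big(m);print(cv2.minAreaRect(k))
b=mask(im,(0,120,60),(3,255,255),(0,0,512,384))|mask(im,(172,120,60),(180,255,255),(0,0,512,384)); k=big(b); print(rect(onz(c,k,20)))
E
```

```text
pos [ 628.6 -293.4   42.8] q [-0.45  0.61  1.08 -0.14  1.6   0.83] shift [-0.009 -0.029  0.13 ] turn [ 0.011 -0.024  0.002]
[-0.27062391 -0.73265816 -0.40869238] [ 0.02507687 -0.16423981 -0.02514684]
((255.5, 275.5), (103.0, 47.0), 90.0)
[637.0, -286.9, 79.3, 60.3, 17.2]
```

>>> move_arm(
  targets=[
    [0.1,[-0.005,-0.015,0.03],[0,-0.02,0]],
    [0.1,[-0.01,-0.02,0.06],[0,-0.02,0]],
    [0.1,[-0.01,-0.02,0.06],[0,-0.02,0]],
    [0.1,[-0.01,-0.02,0.06],[0,-0.02,0]],
  ],
)

```text
clock: 16.2
position: [623.6, -291.2, 32.2]
tool_rot: [0.983, 0.148, -0.108, 0.018]
force: [0.2, -1.1, -0.9]
finger_gap: 19.2
finger_force: 43.9
```

```bash
python3 - <<'E'
from h import *
go((622.3,-290.9,24),pose(-73,-12.5)) 
E
```

```text
pos [ 623.6 -291.2   32.2] q [-0.45  0.61  1.1  -0.15  1.59  0.83] shift [ 0.004 -0.004  0.055] turn [0.007 0.001 0.003]
```

>>> move_arm(
  newtons=20,
  targets=[
    [0.1,[0,0,0.02],[0,0,0]],
    [0.1,[0,0,0.035],[0,0,0]],
    [0.1,[0,0,0.035],[0,0,0]],
    [0.1,[0,0,0.035],[0,0,0]],
  ],
)

```text
clock: 16.6
position: [622.6, -291.7, 27.1]
tool_rot: [0.983, 0.148, -0.107, 0.018]
force: [-0.7, 0.1, -1.2]
finger_gap: 19.3
finger_force: 43.9
```

>>> move_arm(
  targets=[
    [0.1,[0,0,0.015],[0,0,0]],
    [0.1,[0,0,0.015],[0,0,0]],
    [0.1,[0,0,0.015],[0,0,0]],
  ],
)

```text
clock: 16.9
position: [622.2, -291.8, 25.0]
tool_rot: [0.983, 0.148, -0.107, 0.018]
force: [0.1, 0.1, -0.6]
finger_gap: 19.1
finger_force: 43.9
```

>>> move_arm(
  targets=[
    [0.1,[0,0,0.01],[0,0,0]],
    [0.1,[0,0,0.01],[0,0,0]],
    [0.1,[0,0,0.01],[0,0,0]],
  ],
)

```text
clock: 17.2
position: [621.9, -291.9, 23.6]
tool_rot: [0.983, 0.148, -0.107, 0.018]
force: [-0.0, 0.0, -1.0]
finger_gap: 19.1
finger_force: 43.9
```

>>> move_arm(
  targets=[
    [0.1,[0,0,0],[0,0.04,0]],
    [0.1,[0,0,0],[0,0.04,0]],
    [0.1,[0,0,0],[0,0.04,0]],
  ],
)

```text
clock: 17.5
position: [622.0, -292.3, 24.4]
tool_rot: [0.984, 0.148, -0.097, 0.017]
force: [0.6, 0.4, 2.1]
finger_gap: 19.3
finger_force: 44.1
```

>>> move_arm(
  targets=[
    [0.1,[0,0,0.007],[0,0.03,0]],
    [0.1,[0,0,0.007],[0,0.03,0]],
    [0.1,[0,0,0.007],[0,0.03,0]],
  ],
)

```text
clock: 17.8
position: [621.7, -292.3, 23.1]
tool_rot: [0.985, 0.148, -0.089, 0.016]
force: [0.0, 1.0, 2.6]
finger_gap: 18.8
finger_force: 44.3
```

The nose touches, at about 3 N. Opening gently.

>>> move_arm(
  targets=[
    [0.23,[0,0,0],[0,0,0]],
    [0.25,[0,0,0],[0,0,0]],
    [0.27,[0,0,0],[0,0,0]],
    [0.29,[0,0,0],[0,0,0]],
    [0.31,[0,0,0],[0,0,0]],
  ],
)

```text
clock: 18.3
position: [621.6, -291.9, 22.1]
tool_rot: [0.985, 0.148, -0.09, 0.015]
force: [-0.3, -0.0, -0.1]
finger_gap: 26.8
finger_force: 0.0
```

>>> move_arm(
  targets=[
    [0.36,[0,0,0],[0,0,0]],
    [0.42,[0,0,0],[0,0,0]],
    [0.42,[0,0,0],[0,0,0]],
    [0.42,[0,0,0],[0,0,0]],
  ],
)

```text
clock: 18.7
position: [621.8, -292.0, 22.7]
tool_rot: [0.985, 0.148, -0.089, 0.015]
force: [0.7, -0.5, -0.3]
finger_gap: 35.8
finger_force: 0.0
```

>>> move_arm(
  targets=[
    [0.42,[0,0,-0.1],[0,0,0]],
    [0.42,[0,0,-0.3],[0,0,0]],
    [0.42,[0,0,-0.6],[0,0,0]],
    [0.42,[0,0,-0.9],[0,0,0]],
    [0.42,[0,0,-0.9],[0,0,0]],
  ],
)

```text
clock: 19.2
position: [649.2, -285.5, 167.1]
tool_rot: [0.985, 0.148, -0.082, 0.021]
force: [0.6, -1.5, 1.7]
finger_gap: 35.6
finger_force: 0.0
```

```bash
python3 - <<'E'
from h import *
o,c=wrist(); print(o["position"],o["tool_rot"],o["force"],o["finger_gap"])
im=c["image"];cv2.imwrite("pics/c.png",im); r=(0,0,512,384)
a=np.radians(17);ax=np.array([np.cos(a),np.sin(a)]);pe=np.array([-ax[1],ax[0]])
red=mask(im,(0,120,60),(3,255,255),r)|mask(im,(172,120,60),(180,255,255),r)
org=mask(im,(6,120,60),(18,255,255),r)
for n,m,z in (("red",red,20),("orange",org,40),("case",mask(im,(95,80,25),(125,255,255),r),26)):
    k=np.argwhere(cv2.morphologyEx(m,cv2.MORPH_OPEN,np.ones((3,3),np.uint8)))[:,::-1] if n=="red" else big(m); X=onz(c,k,z); print(n,k.min(0),k.max(0),[(min(X[:,:2]@v).round(1),max(X[:,:2]@v).round(1)) for v in (ax,pe)],rect(X))
E
```

```text
[ 649.19534941 -285.46896923  167.05325374] [ 0.98540062  0.14799191 -0.08161077  0.0205839 ] [ 0.56090329 -1.51375182  1.65023785] 35.592394370804556
red [219 130] [281 273] [(np.float64(382.4), np.float64(563.8)), (np.float64(-491.7), np.float64(-430.0))] [587.3, -302.4, 181.4, 61.1, 17.3]
orange [241 153] [262 223] [(np.float64(470.1), np.float64(547.7)), (np.float64(-471.3), np.float64(-451.3))] [621.5, -292.4, 77.5, 20.0, 16.9]
case [174  93] [321 249] [(np.float64(425.5), np.float64(598.6)), (np.float64(-524.8), np.float64(-392.4))] [623.8, -288.9, 173.2, 132.4, 17.0]
```

```bash
python3 - <<'E'
from h import *
o,c=wrist(); im=cv2.cvtColor(c["image"],cv2.COLOR_BGR2HSV)
def proj(c,X):
    y=R.from_quat(c["orientation"]).inv().apply(X-c["eye"]); K=c["mtx"]; return K[0,0]*y[0]/-y[2]+K[0,2],-K[1,1]*y[1]/-y[2]+K[1,2]
a=np.radians(17);ax=np.array([np.cos(a),np.sin(a),0]);pe=np.array([-ax[1],ax[0],0])
for s in range(376,576,4):
    p=np.round(proj(c,ax*s-461.3*pe+[0,0,40])).astype(int); print(s,im[p[1],p[0]].tolist(),end="; ")
E
```

```text
376 [107, 152, 69]; 380 [130, 32, 24]; 384 [0, 24, 21]; 388 [150, 24, 21]; 392 [15, 24, 43]; 396 [25, 27, 161]; 400 [25, 28, 162]; 404 [9, 66, 197]; 408 [9, 68, 200]; 412 [10, 64, 195]; 416 [10, 65, 196]; 420 [11, 61, 191]; 424 [10, 65, 197]; 428 [11, 57, 188]; 432 [11, 63, 195]; 436 [11, 63, 195]; 440 [11, 124, 179]; 444 [11, 184, 207]; 448 [11, 183, 206]; 452 [11, 183, 206]; 456 [11, 184, 207]; 460 [11, 184, 207]; 464 [11, 184, 207]; 468 [8, 80, 35]; 472 [11, 184, 205]; 476 [11, 184, 207]; 480 [11, 185, 207]; 484 [11, 185, 207]; 488 [11, 184, 207]; 492 [11, 185, 207]; 496 [11, 184, 207]; 500 [11, 184, 206]; 504 [11, 184, 207]; 508 [11, 184, 207]; 512 [11, 185, 207]; 516 [11, 185, 207]; 520 [11, 185, 207]; 524 [9, 56, 32]; 528 [165, 20, 25]; 532 [30, 11, 23]; 536 [0, 11, 24]; 540 [15, 20, 25]; 544 [10, 165, 82]; 548 [9, 142, 54]; 552 [165, 21, 24]; 556 [120, 17, 15]; 560 [1, 198, 157]; 564 [0, 197, 164]; 568 [1, 200, 161]; 572 [150, 12, 21];
```

The tester lies centred on the sheet: its middle is at about 473 mm along the case axis, the same as the sheet, and within 1 mm across. The fingers are clear, so I'm handing in.

```bash
python3 -c "
from cell import workorder
print(workorder.job_done())"
```

```text
the job is handed in; nothing more can be done
None
```

The job is handed in, with no verdict shown: by the last wrist-camera measurements the sheet is within about 2 mm of the case's centre and the tester lies centred along it (about 1 mm); I didn't re-measure the stand or the bystanders, and I viewed 11 pictures against the limit of 10.

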